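# Lean the long poem board on its drying stand

### The arm

A 7-joint arm with a two-finger parallel gripper is mounted at the origin on the work surface. World frame = base frame: x ahead of the robot, y to its left, z up, the work surface at z = 0. Lengths are in m, angles in rad, forces in N, time in s.
With the tool pointing down it reaches from about 0.4 to 0.85 m from the base axis. Payload 4.5 kg.
Tool frame: the origin (TCP) lies midway between the tips of the shut fingers; the grasp point (between the pads) lies 19 mm behind it; z points along the fingers, y is the direction in which the jaws open and shut (so a half turn about z gives the same grasp; the last joint's range is limited). The gripper opens to 88 mm and grips with 3 to 60 N. Pads are 18 mm wide; open, the fingers measure 123 mm over their backs; the gripper's body (75 mm by 187 mm) begins 45 mm behind the grasp point.
Start: joints at [-1.24, 0.689, -0.195, 1.565, 0.157, 0.902, -0.215], TCP at [0.183, 0.598, 0.239] pointing down, gripper open.
Joint ranges: [-3.01, 3.01], [-0.46, 2.08], [-1.47, 1.51], [0.13, 2.56], [-1, 4.14], [0.04, 2.09], [-2.66, 2.66]. Speed limits (rad/s): [2.57, 2.57, 3.14, 3.14, 3.14, 3.14, 3.14].

### API

Orientations are given as a unit quaternion [x, y, z, w].
In Python, from plant import r gives the robot as it stands. The module is installed in compiled form; this text tells all that it offers.
- The arm moves only by the shell command python3 -m jog 'ROWS' [FORCE]. ROWS is JSON, a list of rows, each an object with "translation": the shift along the tool's x, y, z in units of 40 mm (1.0 is 40 mm), a list of three; "twist": the turn about the tool's z in units of 6 degrees (1.0 is 6 degrees); "claw": the opening in per cent of the stroke, from 0 (shut) to 100 (fully open). A call has 1 to 20 rows; each row shifts and turns the commanded pose from where the row before left it, along the tool's axes as they then stand; what a row does not reach is not made up. A row lasts 1/12 s, in which the tool goes at most 41.7 mm and 7.16 degrees, less where a joint would pass 70% of its speed; a pose out of reach is approached as far as the arm can. A call is refused whole if a number of a shift passes 1 or a number of a turn 1, either way. A call with a gripper value outside its range is refused whole. The fingers move at their own pace and stop on an object; FORCE is the grip in N (left out, the last holds). Time passes only in rows, so rows that do not move let the fingers close. It gives the time, the measured TCP pose, the force and the opening at its end, in the units of the state.
- r.get_state(): the state, without advancing time (a new reading comes with each control period).
- r.snapshot(name): name is "scene" or "top" or "wrist"; returns a dict with "img" (480x640x3 uint8, red, green, blue), "fx", "fy", "cx", "cy" (pixels), "origin" and "rotation" of the camera in the world; the wrist camera has in their place "T_tool_cam" (4x4, takes a point from camera to tool coordinates, whose origin is the TCP and whose axes are the flange's). Camera axes: x right, y up, looking along -z (the intrinsics and any distortion apply to the point x, -y, -z); pixel columns grow to the right and rows downward; lengths in m; the calibration is good to about 2 mm. The wrist camera is an equidistant fisheye: a pixel r from the principal point sees the ray r / f radians off the axis. A picture is of the moment at which its call begins: read the wrist's pose just before it. There is no depth.
- r.finish_job(): hands the job in, once; it reports no verdict.
Trained networks look in the newest picture that a camera, given by its name, has taken for a name from the list of things; names that differ only in an ending like _2 or _b are one class to them, and where a whole thing is asked for, a point or a joint stands for the part that bears it (a point fixed in the world has none). Each returns a list of dicts, best first, with "confidence" (0 to 1); they miss things now and then, are a little off and sometimes report something else, mostly with a low value. They report only what shows in the picture. A call takes as long as a camera call. They do not tell look-alikes from the thing itself.
- r.spot_in(label, camera): "rect" ([left, top, right, bottom] in pixels, round what is visible of it).
- r.spot_point(label, camera): "location" ([row, column] in pixels: a listed point, or the origin of a listed thing).
The state is a dict: "clock": time; "q": joint angles; "qd": joint speeds; "joint_torque": joint torques, N m; "tool_pos": TCP position; "eef_rot": TCP orientation; "contact_force": force on the tool from outside, world axes, zero at the start; "moment": the same for the moment, N m; "opening": opening from 0.0 (shut) to 1.0 (fully open).
Only numpy, scipy, OpenCV 4.12 (cv2) and the standard library are available. Lean on these libraries where they do the work, as an engineer would, in place of code of your own. Each camera call takes 0.05 s, during which the arm holds its last target. There are 200 camera calls.

### The job

Take the longest of the three wooden poem boards out of the rack and lean it on the drying stand: foot down on the stand's floor right behind the stop strip so that it cannot slide, back resting against the low wall, near the middle of the stand and square to the wall. Leave the two shorter boards standing in the rack.

Things in the scene. Friction and masses are not known exactly. Their poses are not given: they have to be found in the camera images.
- long_board_mid (a point): Centre of the long board: plain light wood, 240 mm long, 44 wide, 12 thick, 70 to 120 g. It starts upright in any one of the three slots (40 mm deep, 1.5 mm play, floor 10 mm above the table) of a dark wooden rack, so its top is at 250 mm, clear to pinch by faces or side edges. z runs along its length (up at the start), y along its width, x through its thickness.
- stop (a point): Point on the fixed dark wood stand: on its floor (8 mm above the table), at the stop strip's inner face, mid-length. x points level from wall to stop, away from the robot (+-17 deg), y along the stop, z up. Stop 15 mm high, 15 thick, 200 long. Wall parallel, 200 long, 22 thick, its face 75 mm to -x of here, its top 150 above the floor. A board on stop and wall leans 23 deg, top towards the robot.
- short_board_a_mid (a point): Centre of a shorter board, 180 mm long, same wood, width and thickness, upright in another slot of the rack (top 190 mm above the table); axes as the long board's. The rack block is 50 mm high, 270 long in y, 80 wide, slots 85 mm apart in a row along y, turned up to 17 deg.
- short_board_b_mid (a point): Centre of the shortest board, 160 mm long, same wood, width and thickness, upright in the remaining slot (top 170 mm above the table); axes as the long board's.
Mind the look-alikes: they are no part of the job. Leave any purple look-alike of the part that bears short_board_a_mid alone.

How it is judged:
At the end, for the whole second after the job is handed in: Long board released and still, centred 30-75 mm wallward of the stop, 100-123 mm above the stand's floor, within 60 mm of its middle, leaning 15.5-28 deg from upright, width along the stop within 14 deg; short boards still in their slots, within 25 mm and 11 deg of upright (angle between long_board_mid's own z axis and vertical between 0.27 and 0.49 rad and x of long_board_mid in the frame of stop between -0.075 and -0.03 m and y of long_board_mid in the frame of stop between -0.06 and 0.06 m and z of long_board_mid in the frame of stop between 0.1 and 0.123 m and angle between the y axis of long_board_mid and the y axis of stop, either way round below 0.25 rad and linear speed of long_board below 0.02 m/s and angle between each of short_board_a_mid, short_board_b_mid's own z axis and vertical below 0.2 rad and distance of each of short_board_a_mid, short_board_b_mid from where it was at the start of the episode below 0.025 m); the robot touches nothing.
It fails at once if a shorter board is pulled out of the rack or knocked over (distance of any of short_board_a_mid, short_board_b_mid from where it was at the start of the episode above 0.04 m).
It also fails if it takes over 42 s, if anything falls off the work surface, if the arm or the gripper's body presses on something with over 40 N, if the wrist force passes 120 N, or if a joint passes its speed limit or range.

## Working session

There is one attempt and no reset: what is moved stays moved. The work goes in short steps, Python scripts to look and compute and a shell command to move; the robot and the scene stay as the last step left them, time stands still between calls to the robot, and variables do not carry over. Pictures are saved under pics/ and viewed, about 8 in all and at most 12, crops included, and the job is handed in when it is done.

```bash
mkdir -p pics; cat > h.py <<'E'
from plant import r
import numpy as np, cv2
from scipy.spatial.transform import Rotation as R
def ray(s,row,col):
    v=np.array([(col-s['cx'])/s['fx'],-(row-s['cy'])/s['fy'],-1.]); v=np.array(s['rotation'])@v
    return np.array(s['origin']),v/np.linalg.norm(v)
def proj(s,p):
    c=np.array(s['rotation']).T@(np.array(p)-s['origin']); return s['cy']+s['fy']*c[1]/c[2], s['cx']-s['fx']*c[0]/c[2]
def tri(rays):
    A=0;b=0
    for o,v in rays:
        M=np.eye(3)-np.outer(v,v);A=A+M;b=b+M@o
    x=np.linalg.solve(A,b);return x,[np.linalg.norm((np.eye(3)-np.outer(v,v))@(x-o)) for o,v in rays]
def atz(o,v,z): return o+v*(z-o[2])/v[2]
def save(s,n): cv2.imwrite('pics/'+n,s['img'][:,:,::-1])
E
cat > a.py <<'E'
from h import *
np.set_printoptions(precision=3,suppress=True)
st=r.get_state();print(st['clock'],st['tool_pos'],st['eef_rot'],st['opening'])
for c in ['scene','top']:
    s=r.snapshot(c);save(s,c+'0.png');print(c,s['fx'],s['cx'],s['cy'],s['origin'],np.array(s['rotation']).round(3).tolist(),[k for k in s])
    for l in ['long_board_mid','stop','short_board_a_mid']:
        print(l,[(np.round(d['location']),round(d['confidence'],2)) for d in r.spot_point(l,c)],[(np.round(d['rect']),round(d['confidence'],2)) for d in r.spot_in(l,c)])
E
python3 a.py
```

```text
0.0 [0.183 0.597 0.238] [ 0.148  0.989 -0.001 -0.   ] 0.9989476166835237
scene 472.3834626094058 320.20566438401767 238.1900559685323 [ 0.881 -0.463  0.504] [0.445, 0.14, 0.241, 0.851] ['img', 'fx', 'fy', 'cx', 'cy', 'origin', 'rotation']
long_board_mid [(array([149., 381.]), 0.6)] [(array([372.,  85., 389., 194.]), 0.77)]
stop [(array([404., 267.]), 0.87)] [(array([120., 246., 317., 479.]), 0.85)]
short_board_a_mid [(array([183., 295.]), 0.79), (array([183., 361.]), 0.59)] [(array([352., 135., 369., 215.]), 0.57), (array([282., 137., 312., 229.]), 0.57)]
top 473.2147134708773 321.909126355405 238.4678402124945 [0.375 0.044 1.034] [0.057, -0.075, -0.696, 0.712] ['img', 'fx', 'fy', 'cx', 'cy', 'origin', 'rotation']
long_board_mid [(array([247., 179.]), 0.59)] [(array([148., 232., 200., 258.]), 0.73)]
stop [(array([218., 419.]), 0.71)] [(array([371., 206., 500., 266.]), 0.71)]
short_board_a_mid [(array([304., 247.]), 0.75), (array([250., 226.]), 0.59)] [(array([205., 241., 245., 256.]), 0.87), (array([236., 291., 256., 319.]), 0.74)]
```

```bash
sed -i "s/np.array(s\['rotation'\])/R.from_quat(s['rotation']).as_matrix()/" h.py; python3 -c "
import cv2
for c in ['scene','top']: cv2.imwrite('pics/%s0b.png'%c,cv2.resize(cv2.imread('pics/%s0.png'%c),(800,600),interpolation=cv2.INTER_CUBIC))"
```

```text
(no output)
```

View pics/scene0b.png

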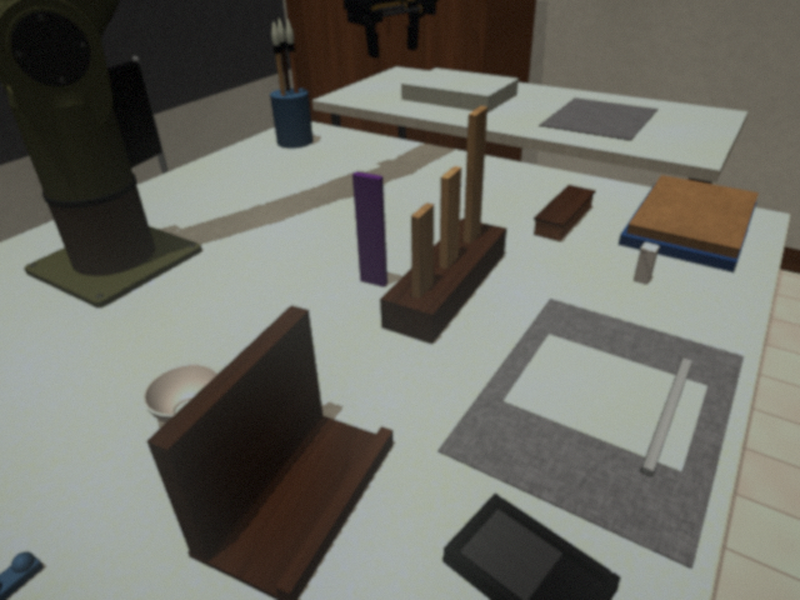

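View pics/top0b.png

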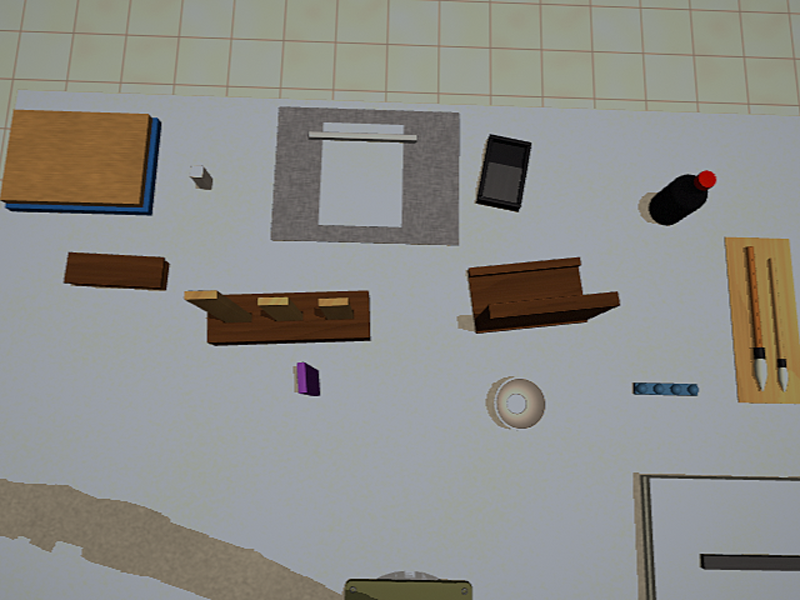

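```bash
python3 -c "
import cv2,numpy as np
t=cv2.imread('pics/top0.png');s=cv2.imread('pics/scene0.png')
z=lambda i,a,b,w,h,k:cv2.resize(i[b:b+h,a:a+w],None,fx=k,fy=k,interpolation=cv2.INTER_CUBIC)
A=np.hstack([z(t,140,222,160,60,5)]);B=np.hstack([z(t,360,200,160,70,4),np.zeros((280,160,3),np.uint8)])
cv2.imwrite('pics/c1.png',np.vstack([A,B]))
A=z(s,110,235,210,245,2.4);B=z(s,295,75,120,200,2.4);print(A.shape,B.shape)
C=np.zeros((600,800,3),np.uint8);C[:A.shape[0],:A.shape[1]]=A;C[:B.shape[0],510:510+B.shape[1]]=B
cv2.imwrite('pics/c2.png',np.clip(C*1.5,0,255).astype(np.uint8))"
```

```text
(588, 504, 3) (480, 288, 3)
```

View pics/c1.png

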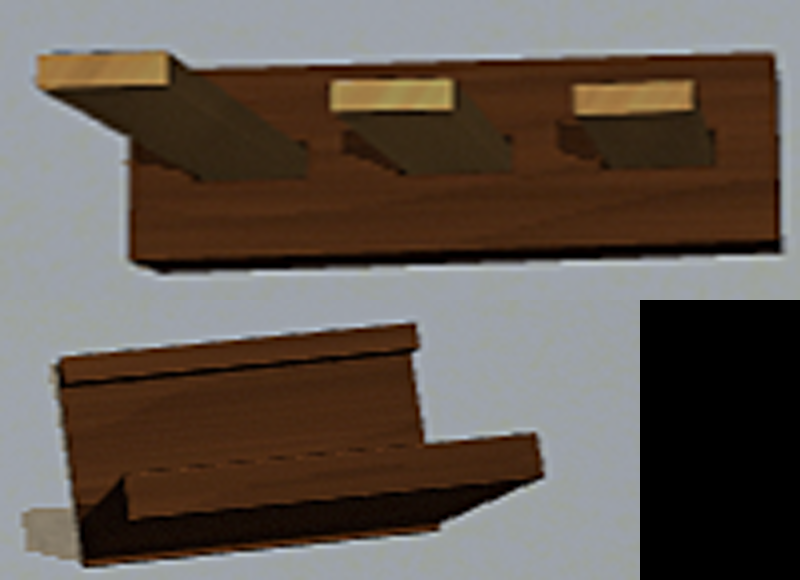

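View pics/c2.png

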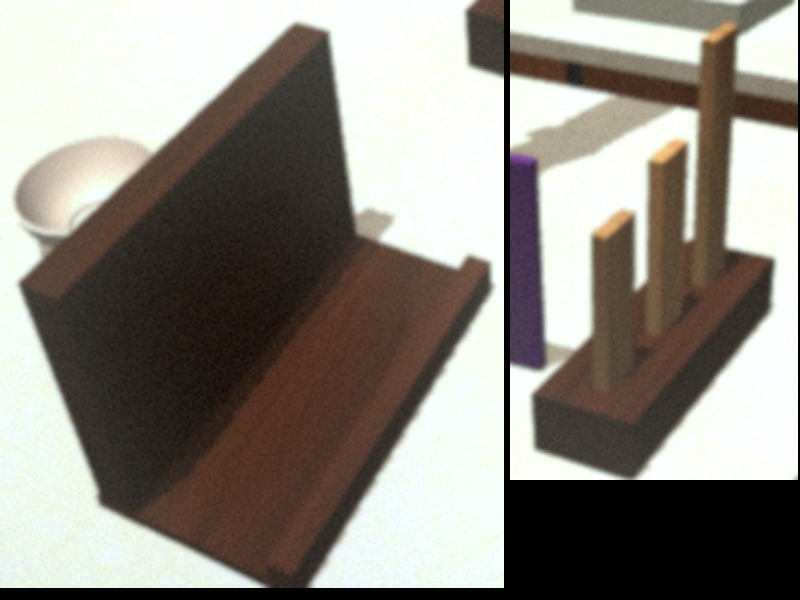

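```bash
cat > fit.py <<'E'
from h import *
from scipy.optimize import least_squares
np.set_printoptions(precision=4,suppress=True)
T=r.snapshot('top');S=r.snapshot('scene')
t1=lambda x,y:(222+y/5,140+x/5);t2=lambda x,y:(200+(y-300)/4,360+x/4)
sa=lambda x,y:(235+y/2.4,110+x/2.4);sb=lambda x,y:(75+y/2.4,295+(x-510)/2.4)
def fit(obs,g):
    def P(p,q): c,s_=np.cos(p[3]),np.sin(p[3]);return [p[0]+c*q[0]-s_*q[1],p[1]+s_*q[0]+c*q[1],p[2]+q[2]]
    f=lambda p:np.ravel([np.subtract(proj(c,P(p,q)),o) for c,o,q in obs])
    s=least_squares(f,g,loss='soft_l1');print(s.x,'\n',f(s.x).reshape(-1,2).round(1).tolist());return s.x
w=[-.097,-.075]
stand=fit([(T,t2(60,358),[.015,.1,.015]),(T,t2(414,323),[.015,-.1,.015]),(T,t2(62,385),[0,.1,.015]),(T,t2(417,348),[0,-.1,.015]),
 (T,t2(125,475),[w[1],.1,.15]),(T,t2(537,433),[w[1],-.1,.15]),(T,t2(130,520),[w[0],.1,.15]),(T,t2(543,478),[w[0],-.1,.15]),
 (S,sa(22,283),[w[0],-.1,.15]),(S,sa(60,297),[w[1],-.1,.15]),(S,sa(328,33),[w[1],.1,.15]),(S,sa(297,22),[w[0],.1,.15]),(S,sa(470,258),[0,.1,.015]),(S,sa(490,265),[.015,.1,.015])],[.5,-.15,.01,0.])
rack=fit([(T,t1(775,53),[.04,-.135,.05]),(T,t1(780,242),[-.04,-.135,.05]),(T,t1(130,260),[-.04,.135,.05]),
 (S,sb(773,260),[.04,.135,.05]),(S,sb(628,423),[.04,-.135,.05]),(S,sb(535,395),[-.04,-.135,.05])],[.47,.2,.0,0.])
def P2(p,q): c,s_=np.cos(p[3]),np.sin(p[3]);return [p[0]+c*q[0]-s_*q[1],p[1]+s_*q[0]+c*q[1],p[2]+q[2]]
print('slot tops',P2(rack,[0,.085,.25]),P2(rack,[0,0,0]),P2(rack,[0,-.085,0]))
print('board top', tri([ray(T,*t1(106,69)),ray(S,*sb(719,34))]))
for L,a,b in [('mid',(392,96),(667,153)),('right',(633,98),(613,226))]: print(L,tri([ray(T,*t1(*a)),ray(S,*sb(*b))]))
print('top corners z=.25',[atz(*ray(T,*t1(*a)),.25)[:2] for a in [(38,55),(168,52),(172,82),(45,88)]])
print('stop nets',[atz(*ray(c,*d),.008) for c,d in [(S,r.spot_point('stop','scene')[0]['location']),(T,r.spot_point('stop','top')[0]['location'])]])
E
python3 fit.py
```

```text
[ 0.6215 -0.1949  0.0068  0.122 ] 
 [[-0.9, -0.8], [-0.3, -0.3], [-1.0, -0.5], [-0.0, 0.0], [-0.8, -1.6], [-0.2, -1.1], [-0.6, -1.4], [-0.1, -0.7], [0.4, -2.7], [1.7, -1.3], [-0.1, 0.6], [0.5, -1.0], [-1.2, -1.4], [-0.8, 0.1]]
[ 0.5247  0.2111 -0.0003  0.0539] 
 [[-0.3, -0.1], [-0.5, -0.2], [-0.3, -0.9], [-0.4, -0.3], [1.0, 0.1], [-0.0, -3.2]]
slot tops [np.float64(0.5201517348942928), np.float64(0.29593784502921766), np.float64(0.24970340329885615)] [np.float64(0.5247304617008401), np.float64(0.21106125661503242), np.float64(-0.0002965967011438482)] [np.float64(0.5293091885073875), np.float64(0.12618466820084717), np.float64(-0.0002965967011438482)]
board top (array([0.5211, 0.2954, 0.2487]), [np.float64(0.0011446599512542018), np.float64(0.001144659951254187)])
mid (array([0.525 , 0.2116, 0.1877]), [np.float64(0.0009642895485556472), np.float64(0.0009642895485559158)])
right (array([0.5303, 0.1268, 0.1679]), [np.float64(0.0012097710112087038), np.float64(0.0012097710112087645)])
top corners z=.25 [array([0.524 , 0.3173]), array([0.5262, 0.2742]), array([0.516 , 0.2721]), array([0.5129, 0.3139])]
stop nets [array([ 0.6242, -0.1972,  0.008 ]), array([ 0.6204, -0.1951,  0.008 ])]
```

```bash
cat > d.py <<'E'
import sys
from h import *
# usage: x y z yawdeg(of tool y axis in world)
st=r.get_state();M=R.from_quat(st['eef_rot']).as_matrix()
t=list(map(float,sys.argv[1:5]))
y=np.degrees(np.arctan2(M[1,1],M[0,1]));dy=(t[3]-y+90)%180-90
print('clock',st['clock'],'pos',np.round(st['tool_pos'],4),'yaw',round(y,2),'zaxis',M[:,2].round(4),'F',np.round(st['contact_force'],2),'open',round(st['opening'],3),'q7',round(st['q'][6],2))
Mn=R.from_euler('z',dy,degrees=True).as_matrix()@M
print('twist units',round(-dy/6,3),'shift in present axes',(M.T@(np.array(t[:3])-st['tool_pos'])/.04).round(3),'in final axes',(Mn.T@(np.array(t[:3])-st['tool_pos'])/.04).round(3))
E
python3 -m jog '[{"translation":[0,0,-0.4],"twist":-0.84,"claw":85},{"translation":[0,0,-0.4],"twist":-0.84,"claw":85},{"translation":[0,0,-0.4],"twist":-0.84,"claw":85},{"translation":[0,0,-0.4],"twist":-0.84,"claw":85},{"translation":[0,0,0],"twist":0,"claw":85},{"translation":[0,0,0],"twist":0,"claw":85}]' 20; python3 d.py 0.5205 0.2955 0.30 93.1
```

```text
clock: 1.4
tool_pos: [0.1829, 0.598, 0.3031]
eef_rot: [-0.026, 1.0, 0.001, 0.0]
contact_force: [0.5, -0.2, -0.3]
opening: 0.849
clock 1.4 pos [0.1829 0.598  0.3031] yaw 93.01 zaxis [ 1.0e-04  1.7e-03 -1.0e+00] F [ 0.49 -0.18 -0.27] open 0.849 q7 0.09
twist units -0.016 shift in present axes [-8.032 -7.995  0.066] in final axes [-8.018 -8.009  0.066]
```

```bash
python3 -m jog '[{"translation":[-0.5,-0.5,0],"twist":0,"claw":85},{"translation":[-0.5,-0.5,0],"twist":0,"claw":85},{"translation":[-0.5,-0.5,0],"twist":0,"claw":85},{"translation":[-0.5,-0.5,0],"twist":0,"claw":85},{"translation":[-0.5,-0.5,0],"twist":0,"claw":85},{"translation":[-0.5,-0.5,0],"twist":0,"claw":85},{"translation":[-0.5,-0.5,0],"twist":0,"claw":85},{"translation":[-0.5,-0.5,0],"twist":0,"claw":85},{"translation":[-0.5,-0.5,0],"twist":0,"claw":85},{"translation":[-0.5,-0.5,0],"twist":0,"claw":85},{"translation":[-0.5,-0.5,0],"twist":0,"claw":85},{"translation":[-0.5,-0.5,0],"twist":0,"claw":85},{"translation":[-0.5,-0.5,0],"twist":0,"claw":85},{"translation":[-0.5,-0.5,0],"twist":0,"claw":85},{"translation":[-0.5,-0.5,0],"twist":0,"claw":85},{"translation":[-0.5,-0.5,0],"twist":0,"claw":85},{"translation":[0,0,0],"twist":0,"claw":85},{"translation":[0,0,0],"twist":0,"claw":85}]'; python3 d.py 0.5205 0.2955 0.206 93.1
cat > w.py <<'E'
import sys
from h import *
st=r.get_state();M=R.from_quat(st['eef_rot']).as_matrix();s=r.snapshot('wrist');save(s,sys.argv[1])
T=np.array(s['T_tool_cam']);f=s['fx']
def wr(row,col):
    u=np.array([(col-s['cx'])/s['fx'],(row-s['cy'])/s['fy']]);th=np.linalg.norm(u);v=np.r_[u/th*np.sin(th),np.cos(th)]*[1,-1,-1]
    return np.array(st['tool_pos'])+M@T[:3,3],M@T[:3,:3]@v
def wp(p):
    c=np.linalg.inv(T)@np.r_[M.T@(np.array(p)-st['tool_pos']),1];c=c[:3]*[1,-1,-1];rr=np.hypot(c[0],c[1]);th=np.arctan2(rr,c[2]);return s['cx']+f*th*c[0]/rr,s['cy']+f*th*c[1]/rr
im=s['img'][:,:,::-1].copy()
c,sn=np.cos(.054),np.sin(.054)
for a,b in [(.006,.022),(.006,-.022),(-.006,-.022),(-.006,.022)]:
    u,v=wp([.5205+c*a-sn*b,.2955+sn*a+c*b,.25]);cv2.circle(im,(int(u),int(v)),2,(0,0,255),-1)
cv2.imwrite('pics/m_'+sys.argv[1],im)
E
python3 w.py w1.png
```

```text
clock: 2.9
tool_pos: [0.5206, 0.2935, 0.3011]
eef_rot: [-0.025, 1.0, -0.001, -0.001]
contact_force: [-0.5, 0.9, -0.0]
opening: 0.849
clock 2.9 pos [0.5206 0.2935 0.3011] yaw 92.81 zaxis [-0.0018 -0.0021 -1.    ] F [-0.55  0.91 -0.02] open 0.849 q7 0.83
twist units -0.048 shift in present axes [-0.004  0.054  2.376] in final axes [-0.004  0.054  2.376]
```

View pics/m_w1.png

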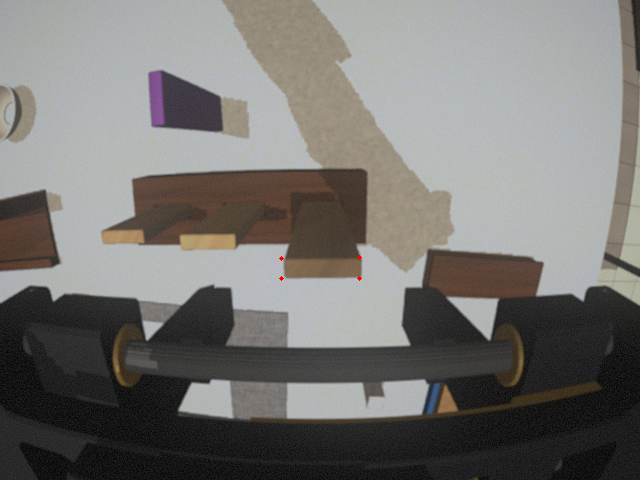

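The wrist view shows the long board's top at cols 284–361, rows 257–277. My predicted corners agree within 2 px (about 1 mm). I'm descending and gripping.

```bash
python3 -m jog '[{"translation":[0,0.08,0.4],"twist":-0.05,"claw":85},{"translation":[0,0,0.4],"twist":0,"claw":85},{"translation":[0,0,0.4],"twist":0,"claw":85},{"translation":[0,0,0.4],"twist":0,"claw":85},{"translation":[0,0,0.4],"twist":0,"claw":85},{"translation":[0,0,0.36],"twist":0,"claw":85},{"translation":[0,0,0],"twist":0,"claw":85},{"translation":[0,0,0],"twist":0,"claw":40},{"translation":[0,0,0],"twist":0,"claw":40},{"translation":[0,0,0],"twist":0,"claw":40},{"translation":[0,0,0],"twist":0,"claw":40},{"translation":[0,0,0],"twist":0,"claw":40},{"translation":[0,0,0],"twist":0,"claw":40},{"translation":[0,0,0],"twist":0,"claw":40}]' 25; python3 d.py 0.5205 0.2955 0.206 93.1
```

```text
clock: 4.12
tool_pos: [0.5202, 0.2993, 0.209]
eef_rot: [-0.03, 1.0, 0.0, 0.001]
contact_force: [0.3, -0.3, 3.3]
opening: 0.494
clock 4.1167 pos [0.5202 0.2993 0.209 ] yaw 93.44 zaxis [ 1.2e-03  9.0e-04 -1.0e+00] F [ 0.28 -0.35  3.25] open 0.494 q7 0.79
twist units 0.057 shift in present axes [-0.003 -0.095  0.075] in final axes [-0.004 -0.095  0.075]
```

```bash
python3 -m jog '[{"translation":[0,0,0],"twist":0,"claw":30},{"translation":[0,0,0],"twist":0,"claw":30},{"translation":[0,0,-0.1],"twist":0,"claw":30},{"translation":[0,0,-0.2],"twist":0,"claw":30},{"translation":[0,0,-0.3],"twist":0,"claw":30},{"translation":[0,0,-0.3],"twist":0,"claw":30},{"translation":[0,0,-0.3],"twist":0,"claw":30},{"translation":[0,0,-0.3],"twist":0,"claw":30},{"translation":[0,0,-0.4],"twist":0,"claw":30},{"translation":[0,0,-0.4],"twist":0,"claw":30},{"translation":[0,0,-0.4],"twist":0,"claw":30},{"translation":[0,0,-0.4],"twist":0,"claw":30},{"translation":[0,0,-0.4],"twist":0,"claw":30},{"translation":[0,0,-0.4],"twist":0,"claw":30},{"translation":[0,0,-0.4],"twist":0,"claw":30},{"translation":[0,0,-0.4],"twist":0,"claw":30},{"translation":[0,0,-0.3],"twist":0,"claw":30},{"translation":[0,0,0],"twist":0,"claw":30},{"translation":[0,0,0],"twist":0,"claw":30}]'; python3 - <<'E'
from h import *
x=np.array([.6215,-.1949]);a=.122
c,s=np.cos(a),np.sin(a)
for d in (-.008,-.012,-.03): print(d,x+d*np.array([c,s]))
E
python3 d.py 0.608 -0.196 0.40 96.99; python3 -c "
from h import *
save(r.snapshot('scene'),'s2.png');save(r.snapshot('top'),'t2.png')
a=cv2.imread('pics/s2.png');b=cv2.imread('pics/t2.png');cv2.imwrite('pics/st2.png',cv2.resize(np.hstack([a[0:300,180:580],b[100:400,40:440]]),None,fx=1,fy=1))"
```

```text
clock: 5.7
tool_pos: [0.5196, 0.299, 0.4085]
eef_rot: [-0.03, 1.0, 0.0, 0.0]
contact_force: [-0.6, 1.1, -2.2]
opening: 0.499
-0.008 [ 0.61355946 -0.19587358]
-0.012 [ 0.60958919 -0.19636037]
-0.03 [ 0.59172298 -0.19855093]
clock 5.7 pos [0.5196 0.299  0.4085] yaw 93.46 zaxis [ 4.e-04  3.e-04 -1.e+00] F [-0.65  1.06 -2.22] open 0.499 q7 0.88
twist units -0.588 shift in present axes [ -1.46  -12.485   0.211] in final axes [ -0.688 -12.551   0.21 ]
```

View pics/st2.png

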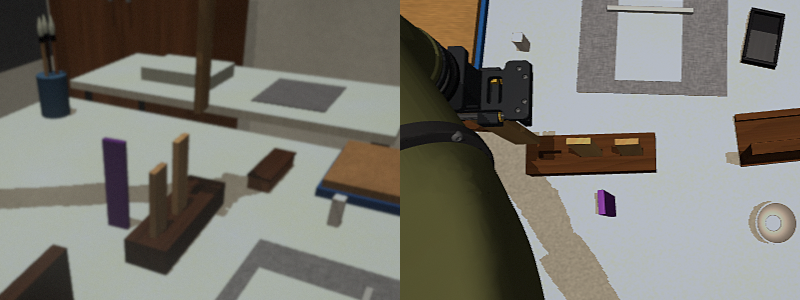

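The long board hangs vertically in the gripper (col ~203 in the left crop), and both short boards still stand in the rack. Next I carry it to the stand.

```bash
python3 d.py 0.592 -0.1985 0.40 96.99; python3 -m jog '[{"translation":[0,0,0],"twist":-0.59,"claw":30},{"translation":[0,-0.2,0],"twist":0,"claw":30},{"translation":[0,-0.5,0],"twist":0,"claw":30},{"translation":[0,-0.7,0],"twist":0,"claw":30},{"translation":[0,-0.8,0],"twist":0,"claw":30},{"translation":[0,-0.8,0],"twist":0,"claw":30},{"translation":[0,-0.8,0],"twist":0,"claw":30},{"translation":[0,-0.8,0],"twist":0,"claw":30},{"translation":[0,-0.8,0],"twist":0,"claw":30},{"translation":[0,-0.8,0],"twist":0,"claw":30},{"translation":[0,-0.8,0],"twist":0,"claw":30},{"translation":[0,-0.8,0],"twist":0,"claw":30},{"translation":[0,-0.8,0],"twist":0,"claw":30},{"translation":[0,-0.8,0],"twist":0,"claw":30},{"translation":[0,-0.8,0],"twist":0,"claw":30},{"translation":[0,-0.8,0],"twist":0,"claw":30},{"translation":[0,-0.7,0],"twist":0,"claw":30},{"translation":[0,-0.5,0],"twist":0,"claw":30},{"translation":[0,-0.3,0],"twist":0,"claw":30},{"translation":[0,0,0],"twist":0,"claw":30}]';python3 d.py 0.592 -0.1985 0.40 96.99
```

```text
clock 5.8 pos [0.5192 0.2986 0.4073] yaw 93.47 zaxis [-0.0018 -0.0013 -1.    ] F [-0.38  0.06 -1.54] open 0.5 q7 0.88
twist units -0.587 shift in present axes [ -1.066 -12.514   0.194] in final axes [ -0.295 -12.555   0.195]
clock: 7.47
tool_pos: [0.5797, -0.2011, 0.4071]
eef_rot: [-0.058, 0.998, -0.001, -0.001]
contact_force: [0.0, -0.5, -1.8]
opening: 0.497
clock 7.4667 pos [ 0.5797 -0.2011  0.4071] yaw 96.64 zaxis [-0.0021 -0.0015 -1.    ] F [ 0.05 -0.46 -1.83] open 0.497 q7 1.81
twist units -0.058 shift in present axes [-0.314  0.03   0.178] in final axes [-0.314  0.028  0.178]
```

```bash
python3 -m jog '[{"translation":[-0.32,0,0],"twist":-0.06,"claw":30},{"translation":[0,0,0.3],"twist":0,"claw":30},{"translation":[0,0,0.4],"twist":0,"claw":30},{"translation":[0,0,0.4],"twist":0,"claw":30},{"translation":[0,0,0.4],"twist":0,"claw":30},{"translation":[0,0,0.4],"twist":0,"claw":30},{"translation":[0,0,0.4],"twist":0,"claw":30},{"translation":[0,0,0.4],"twist":0,"claw":30},{"translation":[0,0,0.4],"twist":0,"claw":30},{"translation":[0,0,0.4],"twist":0,"claw":30},{"translation":[0,0,0.4],"twist":0,"claw":30},{"translation":[0,0,0.4],"twist":0,"claw":30},{"translation":[0,0,0.3],"twist":0,"claw":30},{"translation":[0,0,0],"twist":0,"claw":30},{"translation":[0,0,0],"twist":0,"claw":30}]';python3 d.py 0.6155 -0.1956 0.207 96.99; python3 w.py w2.png; python3 -c "
from h import *
s=r.snapshot('scene');save(s,'s3.png')
a=cv2.imread('pics/s3.png');b=cv2.imread('pics/w2.png');cv2.imwrite('pics/st3.png',np.hstack([cv2.resize(a[180:480,100:340],(480,600)),cv2.resize(b,(320,240))[np.r_[0:240,0:240,0:120]]]))"
```

```text
clock: 8.72
tool_pos: [0.593, -0.1939, 0.224]
eef_rot: [-0.065, 0.998, 0.001, -0.001]
contact_force: [0.3, 0.7, -0.4]
opening: 0.495
clock 8.7167 pos [ 0.593  -0.1939  0.224 ] yaw 97.45 zaxis [-0.0013  0.0015 -1.    ] F [ 0.32  0.71 -0.35] open 0.495 q7 1.75
twist units 0.076 shift in present axes [-0.552 -0.116  0.425] in final axes [-0.552 -0.112  0.425]
```

View pics/st3.png

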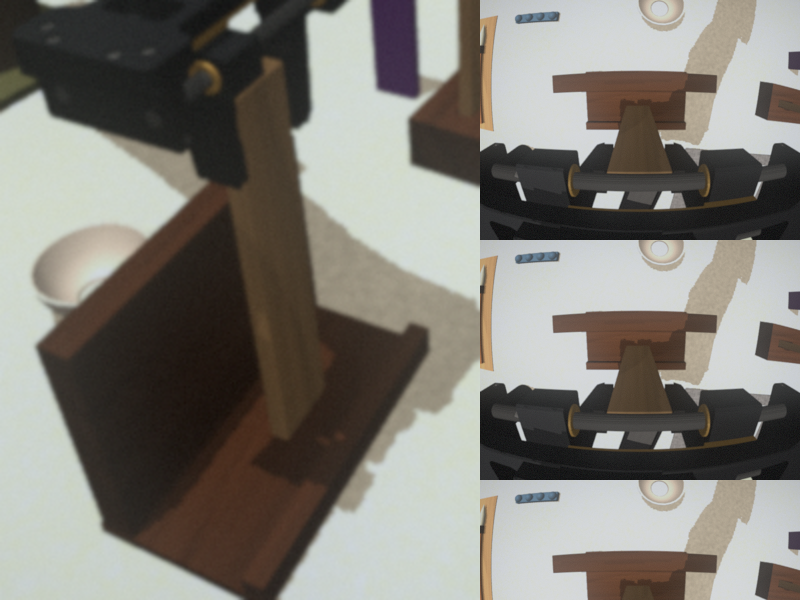

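The board hangs over the stand's floor between wall and stop, near the middle. I lower it to about 5 mm above the floor and move towards the stop.

```bash
python3 -m jog '[{"translation":[0,0,0.15],"twist":0,"claw":30},{"translation":[0,0,0.15],"twist":0,"claw":30},{"translation":[-0.12,0,0],"twist":0,"claw":30},{"translation":[-0.12,0,0],"twist":0,"claw":30},{"translation":[-0.12,0,0],"twist":0,"claw":30},{"translation":[-0.06,0,0],"twist":0,"claw":30},{"translation":[0,0,0],"twist":0,"claw":30},{"translation":[0,0,0],"twist":0,"claw":30}]';python3 d.py 0.6155 -0.1956 0.207 96.99;  python3 -m jog '[{"translation":[-0.06,0,0],"twist":0,"claw":30},{"translation":[0,0,0],"twist":0,"claw":30},{"translation":[0,0,0],"twist":0,"claw":30}]'; python3 -m jog '[{"translation":[-0.06,0,0],"twist":0,"claw":30},{"translation":[0,0,0],"twist":0,"claw":30},{"translation":[0,0,0],"twist":0,"claw":30}]'; python3 d.py 0.6155 -0.1956 0.207 96.99
```

```text
clock: 9.48
tool_pos: [0.6102, -0.1935, 0.2123]
eef_rot: [-0.064, 0.998, 0.0, 0.0]
contact_force: [-0.4, -0.2, -0.9]
opening: 0.496
clock 9.4833 pos [ 0.6102 -0.1935  0.2123] yaw 97.36 zaxis [ 1.e-04  1.e-04 -1.e+00] F [-0.36 -0.21 -0.9 ] open 0.496 q7 1.74
twist units 0.062 shift in present axes [-0.124 -0.07   0.132] in final axes [-0.124 -0.069  0.132]
clock: 9.73
tool_pos: [0.6124, -0.1932, 0.2123]
eef_rot: [-0.064, 0.998, 0.0, 0.0]
contact_force: [0.1, -0.3, -1.2]
opening: 0.494
clock: 9.98
tool_pos: [0.6149, -0.1929, 0.2123]
eef_rot: [-0.064, 0.998, 0.0, 0.0]
contact_force: [0.2, -0.9, -0.1]
opening: 0.501
clock 9.9833 pos [ 0.6149 -0.1929  0.2123] yaw 97.36 zaxis [ 1.e-04  1.e-04 -1.e+00] F [ 0.19 -0.94 -0.15] open 0.501 q7 1.74
twist units 0.061 shift in present axes [-0.007 -0.069  0.132] in final axes [-0.008 -0.069  0.132]
```

```bash
python3 -m jog '[{"translation":[0,0,0.06],"twist":0,"claw":30},{"translation":[0,0,0.04],"twist":0,"claw":30},{"translation":[0,0,0],"twist":0,"claw":30},{"translation":[0,0,0],"twist":0,"claw":30}]' 8; python3 -m jog '[{"translation":[0,0,0.05],"twist":0,"claw":30},{"translation":[0,0,0],"twist":0,"claw":30},{"translation":[0,0,0],"twist":0,"claw":30}]';python3 -m jog '[{"translation":[0,0,0.04],"twist":0,"claw":30},{"translation":[0,0,0],"twist":0,"claw":30},{"translation":[0,0,0],"twist":0,"claw":30}]' ; python3 d.py 0.6155 -0.1956 0.207 96.99
python3 - <<'E'
import numpy as np
# arc increments in tool units (tool x=-stand x, z down)
p0=None
for th in np.arange(0,25,2.):
    t=np.radians(th);p=np.array([-.217*np.sin(t)+.006*np.cos(t),.217*np.cos(t)+.006*np.sin(t)])
    if p0 is not None: d=(p-p0)/.04;print(th,round(-d[0],3),round(-d[1],3))
    p0=p
E
```

```text
clock: 10.32
tool_pos: [0.6146, -0.193, 0.208]
eef_rot: [-0.064, 0.998, 0.0, -0.0]
contact_force: [-0.1, 0.3, -1.1]
opening: 0.5
clock: 10.57
tool_pos: [0.6153, -0.1934, 0.2069]
eef_rot: [-0.064, 0.998, -0.0, 0.001]
contact_force: [-0.7, -1.5, 3.1]
opening: 0.499
clock: 10.82
tool_pos: [0.6164, -0.1939, 0.2066]
eef_rot: [-0.064, 0.998, -0.001, 0.002]
contact_force: [-0.1, -1.8, 9.1]
opening: 0.496
clock 10.8167 pos [ 0.6164 -0.1939  0.2066] yaw 97.32 zaxis [ 0.0045 -0.0018 -1.    ] F [-0.12 -1.8   9.08] open 0.496 q7 1.74
twist units 0.055 shift in present axes [ 0.027 -0.038 -0.011] in final axes [ 0.026 -0.038 -0.011]
2.0 0.189 -0.002
4.0 0.189 0.005
6.0 0.189 0.011
8.0 0.189 0.018
10.0 0.188 0.024
12.0 0.187 0.031
14.0 0.186 0.037
16.0 0.184 0.044
18.0 0.183 0.05
20.0 0.181 0.057
22.0 0.179 0.063
24.0 0.176 0.069
```

```bash
python3 -m jog '[{"translation":[0,0,-0.04],"twist":0,"claw":30},{"translation":[0,0,0],"twist":0,"claw":30},{"translation":[0.1,0,0],"twist":0,"claw":30},{"translation":[0.1,0,0],"twist":0,"claw":30},{"translation":[0.1,0,0],"twist":0,"claw":30},{"translation":[0.1,0,0.005],"twist":0,"claw":30},{"translation":[0.1,0,0.006],"twist":0,"claw":30},{"translation":[0.1,0,0.006],"twist":0,"claw":30},{"translation":[0.1,0,0.01],"twist":0,"claw":30},{"translation":[0.1,0,0.01],"twist":0,"claw":30},{"translation":[0.1,0,0.013],"twist":0,"claw":30},{"translation":[0,0,0],"twist":0,"claw":30},{"translation":[0,0,0],"twist":0,"claw":30}]' 4;  python3 d.py 0.6155 -0.1956 0.207 96.99; python3 -c "
from h import *
s=r.snapshot('scene');save(s,'s4.png')
cv2.imwrite('pics/s4c.png',cv2.resize(cv2.imread('pics/s4.png')[180:480,100:340],(480,600)))"
```

```text
clock: 11.9
tool_pos: [0.5785, -0.1975, 0.2041]
eef_rot: [-0.064, 0.998, 0.0, -0.0]
contact_force: [-0.2, 0.1, 1.9]
opening: 0.499
clock 11.9 pos [ 0.5785 -0.1975  0.2041] yaw 97.35 zaxis [-9.e-04  3.e-04 -1.e+00] F [-0.22  0.09  1.85] open 0.499 q7 1.74
twist units 0.06 shift in present axes [-0.923 -0.07  -0.074] in final axes [-0.924 -0.064 -0.074]
```

View pics/s4c.png

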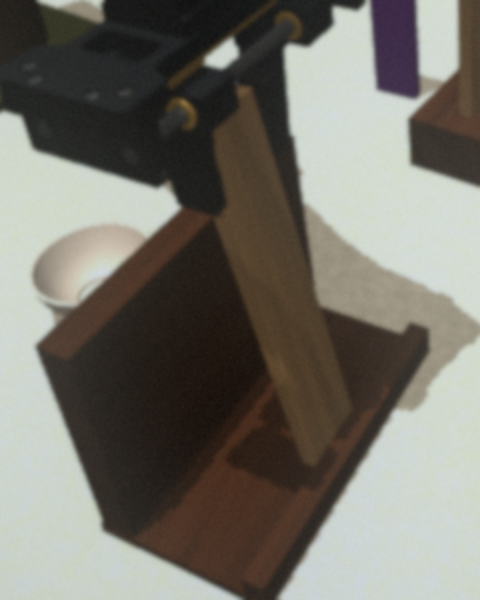

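The board is pivoting in the pads with its foot on the floor by the stop, so I continue the arc.

```bash
python3 -m jog '[{"translation":[0.1,0,0.016],"twist":0,"claw":30},{"translation":[0.1,0,0.018],"twist":0,"claw":30},{"translation":[0.1,0,0.02],"twist":0,"claw":30},{"translation":[0.1,0,0.022],"twist":0,"claw":30},{"translation":[0.1,0,0.024],"twist":0,"claw":30},{"translation":[0.1,0,0.026],"twist":0,"claw":30},{"translation":[0.1,0,0.028],"twist":0,"claw":30},{"translation":[0.1,0,0.03],"twist":0,"claw":30},{"translation":[0.1,0,0.032],"twist":0,"claw":30},{"translation":[0.1,0,0.034],"twist":0,"claw":30},{"translation":[0,0,0],"twist":0,"claw":30},{"translation":[0,0,0],"twist":0,"claw":30}]';  python3 d.py 0.6155 -0.1956 0.207 96.99; python3 -c "
from h import *
s=r.snapshot('scene');save(s,'s5.png')
cv2.imwrite('pics/s5c.png',cv2.resize(cv2.imread('pics/s5.png')[180:480,100:340],(480,600)))"
```

```text
clock: 12.95
tool_pos: [0.539, -0.2027, 0.1941]
eef_rot: [-0.064, 0.998, 0.0, -0.0]
contact_force: [-1.0, -0.3, 1.0]
opening: 0.501
clock 12.95 pos [ 0.539  -0.2027  0.1941] yaw 97.35 zaxis [-7.e-04  2.e-04 -1.e+00] F [-1.01 -0.32  1.03] open 0.501 q7 1.75
twist units 0.06 shift in present axes [-1.92  -0.069 -0.323] in final axes [-1.921 -0.057 -0.323]
```

View pics/s5c.png

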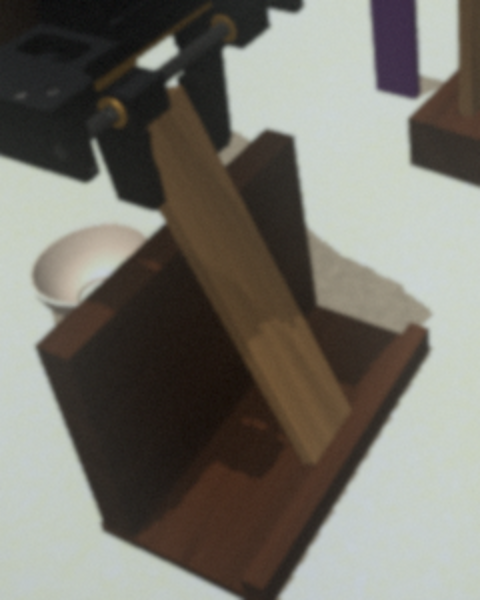

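```bash
python3 -m jog '[{"translation":[0.1,0,0.036],"twist":0,"claw":30},{"translation":[0.05,0,0.018],"twist":0,"claw":30},{"translation":[0,0,0],"twist":0,"claw":30},{"translation":[0,0,0],"twist":0,"claw":30}]' 3;  python3 d.py 0.6155 -0.1956 0.207 96.99;python3 -m jog '[{"translation":[0,0,0],"twist":0,"claw":60},{"translation":[0,0,0],"twist":0,"claw":65},{"translation":[0,0,0],"twist":0,"claw":75},{"translation":[0,0,0],"twist":0,"claw":85},{"translation":[0,0,0],"twist":0,"claw":85},{"translation":[0,0,0],"twist":0,"claw":85}]';  python3 d.py 0.6155 -0.1956 0.207 96.99; python3 -c "
from h import *
s=r.snapshot('scene');save(s,'s6.png')
cv2.imwrite('pics/s6c.png',cv2.resize(cv2.imread('pics/s6.png')[180:480,100:340],(480,600)))"
```

```text
clock: 13.33
tool_pos: [0.5338, -0.2034, 0.1922]
eef_rot: [-0.064, 0.998, 0.0, 0.0]
contact_force: [1.2, 0.5, -0.2]
opening: 0.501
clock 13.3333 pos [ 0.5338 -0.2034  0.1922] yaw 97.36 zaxis [ 9.e-04  1.e-04 -1.e+00] F [ 1.17  0.46 -0.16] open 0.501 q7 1.75
twist units 0.062 shift in present axes [-2.05  -0.069 -0.369] in final axes [-2.051 -0.056 -0.369]
clock: 13.83
tool_pos: [0.5333, -0.2034, 0.1921]
eef_rot: [-0.064, 0.998, 0.0, -0.0]
contact_force: [-0.1, -1.2, 1.1]
opening: 0.848
clock 13.8333 pos [ 0.5333 -0.2034  0.1921] yaw 97.35 zaxis [-2.e-04  1.e-04 -1.e+00] F [-0.13 -1.23  1.14] open 0.848 q7 1.75
twist units 0.061 shift in present axes [-2.062 -0.069 -0.374] in final axes [-2.063 -0.055 -0.374]
```

View pics/s6c.png

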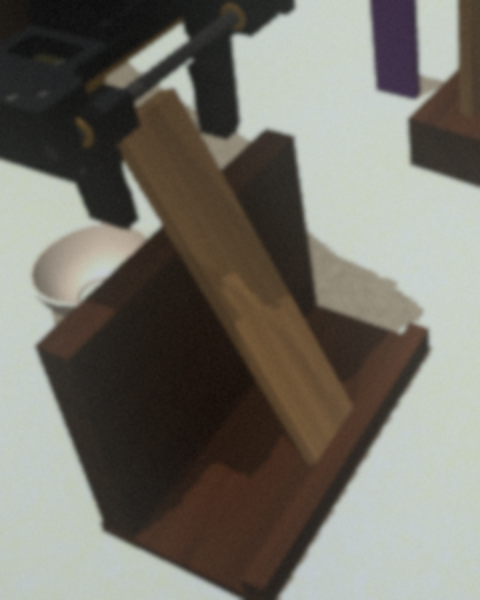

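The board is released and rests on stop and wall. I retreat upward, then check.

```bash
python3 -m jog '[{"translation":[0,0,-0.1],"twist":0,"claw":85},{"translation":[0,0,-0.2],"twist":0,"claw":85},{"translation":[0,0,-0.3],"twist":0,"claw":85},{"translation":[0,0,-0.4],"twist":0,"claw":85},{"translation":[0,0,-0.4],"twist":0,"claw":85},{"translation":[0,0,-0.4],"twist":0,"claw":85},{"translation":[0,0,-0.4],"twist":0,"claw":85},{"translation":[0,0,-0.4],"twist":0,"claw":85},{"translation":[0,0,-0.4],"twist":0,"claw":85},{"translation":[0.2,-0.4,0],"twist":0,"claw":85},{"translation":[0.4,-0.7,0],"twist":0,"claw":85},{"translation":[0.4,-0.7,0],"twist":0,"claw":85},{"translation":[0.4,-0.7,0],"twist":0,"claw":85},{"translation":[0.4,-0.7,0],"twist":0,"claw":85},{"translation":[0.2,-0.4,0],"twist":0,"claw":85},{"translation":[0,0,0],"twist":0,"claw":85},{"translation":[0,0,0],"twist":0,"claw":85},{"translation":[0,0,0],"twist":0,"claw":85}]'; python3 - <<'E'
from h import *
np.set_printoptions(precision=4,suppress=True)
for k in (0,1):
  ra=[]
  for c in ('scene','top'):
    s=r.snapshot(c);save(s,c+'9.png');d=r.spot_point('long_board_mid',c)[:1];print(c,d)
    if d: ra.append(ray(s,*d[0]['location']))
  if len(ra)==2:
    x,e=tri(ra);d=x-[.6215,-.1949,.008];a=.122;print(x,e,'in stop',np.cos(a)*d[0]+np.sin(a)*d[1],-np.sin(a)*d[0]+np.cos(a)*d[1],d[2])
# expected board corners at 23 deg lean, y=+-22
a=.122;th=np.radians(23);z=np.array([-np.sin(th),0,np.cos(th)]);xx=np.array([np.cos(th),0,np.sin(th)]);y0=0.0
W=lambda q:np.array([.6215,-.1949,.0075])+R.from_euler('z',a).apply(q)
o=np.array([-.0115,y0,0])
out=[]
for c in ('scene','top'):
  im=cv2.imread(f'pics/{c}9.png');s=r.snapshot(c)
  for l in (0,.24):
    for u in (0,.012):
      for v in (-.022,.022):
        p=proj(s,W(o+z*l+xx*u+[0,v,0]));cv2.circle(im,(round(p[1]*8),round(p[0]*8)),10,(0,255,0),-1,shift=3)
  out.append(cv2.resize(im[150:450,90:350] if c=='scene' else im[150:330,340:540],(390,450) if c=='scene' else (410,369)))
C=np.zeros((450,800,3),np.uint8);C[:450,:390]=out[0];C[:369,390:800]=out[1];cv2.imwrite('pics/fin.png',C)
E
```

```text
clock: 15.38
tool_pos: [0.4734, -0.3549, 0.3126]
eef_rot: [-0.065, 0.998, 0.001, 0.001]
contact_force: [-0.1, 0.6, 1.0]
opening: 0.852
scene [{'location': [322.4, 221.3], 'confidence': 0.84}]
top [{'location': [229.4, 434.2], 'confidence': 0.56}]
[ 0.5702 -0.1987  0.1246] [np.float64(4.607543964015822e-05), np.float64(4.607543964033024e-05)] in stop -0.05141325929075096 0.0024292423920511193 0.11659859041169413
scene [{'location': [321.9, 222.2], 'confidence': 0.85}]
top [{'location': [230.0, 433.0], 'confidence': 0.97}]
[ 0.5693 -0.1967  0.1231] [np.float64(3.64094523694016e-05), np.float64(3.640945236944705e-05)] in stop -0.05206256768492152 0.00461534871028218 0.11514782277336871
```

View pics/fin.png

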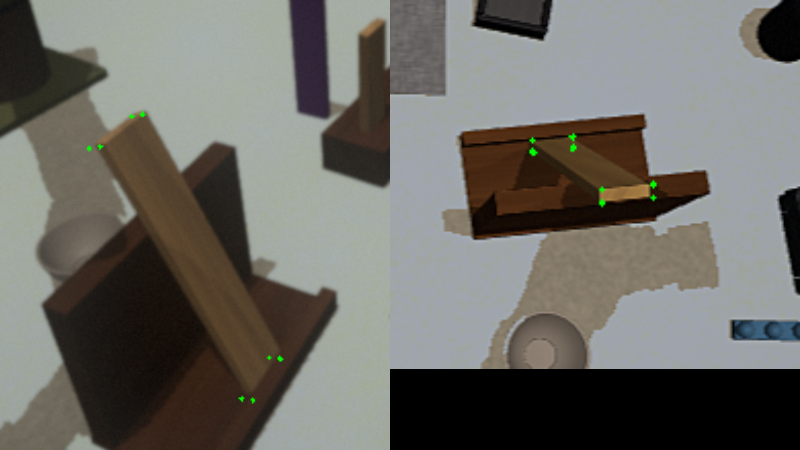

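The board matches the predicted 23° lean to within a few pixels in both views. I check the short boards once more, then hand in.

```bash
python3 - <<'E'
from h import *
for c in ('scene','top'):
    s=r.snapshot(c);print(c,[(np.round(d['location']),round(d['confidence'],2)) for d in r.spot_point('short_board_a_mid',c)])
    a=cv2.imread(f'pics/{c}0.png').astype(int);b=s['img'][:,:,::-1].astype(int)
    sl=(slice(130,250),slice(335,372)) if c=='scene' else (slice(236,262),slice(205,285))
    if c=='scene': sl=(slice(140,250),slice(325,372))
    print('mean/max diff at short boards',abs(a-b)[sl].mean().round(1),abs(a-b)[sl].max())
print(r.finish_job())
E
```

```text
scene [(array([183., 360.]), 0.96), (array([184., 295.]), 0.89), (array([208., 337.]), 0.24)]
mean/max diff at short boards 2.4 57
top [(array([251., 223.]), 0.98), (array([302., 246.]), 0.91)]
mean/max diff at short boards 1.4 10
the job is handed in; nothing more can be done
None
```

The long board is leaning on the stand and the job is handed in; no verdict was reported. I pinched the long board by its side edges in the leftmost slot, lifted it out, and set its foot on the stand's floor behind the stop. With a light grip I then swung its top back until it rested on the wall, opened the fingers and backed away.

**Long board:** the last camera measurement puts its centre 52 mm wallward of the stop, about 4 mm off the middle and 115 mm above the floor. All three are inside the limits. A 23° lean square to the wall, drawn over both camera views, matched the board to within a few pixels.

**Short boards:** the pictures before and after show both still standing in their slots. The overhead picture hardly changed there. The scene picture had one pixel difference as high as 57, though the mean was 2.4, which I put down to noise or shadow.

**Time and forces:** the job took about 16 s of the 42 s. The largest outside force I read was about 9 N, when the foot met the floor.

**Not confirmed:** no clear push showed when the foot came up to the stop, so I judged that contact from position and the pictures.

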